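# Reseat the screen of the lathe's chip trap

## Task

The screen inside the lathe's chip trap has slipped off its locating pin. Lever the stiff grey cover up with the wooden-handled pry blade at the notch and swing it fully open against its stops; nudge the screen back until its hole drops over the pin and it lies flat, then shut the cover fully. Leave the pry blade lying flat in its black tray, and everything else on the bench where it was.

Things in the scene. Friction and masses are not known exactly. Their poses are not given: they have to be found in the camera images.
- trap: Chip trap: blue steel box fixed to the bench, 165 mm deep (x), 120 wide (y), 140 high, walls 5, open on top under a grey cover. Origin: bottom middle of its front face; x runs back to the hinge wall, y to its left, z up. A 40 mm stub sticks out on +y, a duct elbow behind (to x = 270). Inside (155 x 110 mm), two side rails and a cross bridge, tops 45 mm below the rim, carry the screen.
- trap_notch (a point): Centre of the pry notch in the front wall's top edge, at the outer face: an opening 44 mm wide and 9 mm high, its floor 131 mm and its top (underside of the shut cover) 140 mm above the bench. Axes as trap. The blade goes in level along +x; with 45 mm of it inside and the handle pressed down about 30 degrees, the cover rises some 0.13 rad.
- cover_hinge (a point): Middle of the cover's hinge line, on the top edge of the trap's back wall (165 mm behind the front face, 140 mm up), at the cover's underside; the point turns with the cover.
- cover_lip (a point): Middle of the underside of the cover's free front edge, 165 mm from the hinge. The cover is a flat grey steel plate 165 x 120 x 4 mm (6 mm at its raised middle), 0.2 kg, flush with the box all round when shut, with a red mark above the notch.
- cover (a joint): Cover angle in rad: 0 shut, 1.13 fully open against its stops (it then leans over the box at about 65 degrees to the level, so the inside is reached from the front with the gripper tilted forward). The hinge is stiff: the cover stays at any angle it is left at, and takes about 2.5 N at the lip to raise, 1.5 N to shut.
- trap_pin (a point): Foot of the brass locating pin, 10 mm in diameter and 8 mm high with a bevelled top, upright on the bridge inside the trap, 48 mm behind the front face, 95 mm above the bench (the height of the rails).
- screen: Loose perforated steel plate in the trap, 122 (x) x 106 (y) x 4 mm, 0.2 kg, guided by the side walls with 2 mm play each side. Origin: centre of its underside; axes as the trap's. It starts slipped 15 to 22 mm to the front, front end riding on the pin (8 mm up), rear edge on the rails. Seated, its origin is 93 mm behind the front face, 95 mm above the bench.
- screen_hole (a point): Centre of the screen's locating hole at its underside: 15 mm in diameter, ringed in yellow on top, 45 mm towards the front from the screen's origin. Seated, it is over trap_pin.
- screen_tab (a point): Top middle of the screen's upright red push tab, 28 mm above the screen's underside (24 mm above its top face), 30 mm wide (y), 4 mm thick (x), 5 mm behind the screen's origin.
- blade: Pry blade, 0.15 kg, balanced at its origin: dark wood handle 100 x 26 (y) x 22 mm (z), flat steel blade 90 x 24 x 3 mm at the handle's mid-thickness. Origin on the handle's long axis, 30 mm behind the blade's root; x points to the tip, z up, normal to the blade. Lies on its handle in the tray, origin 11 mm above the tray's floor.
- blade_tip (a point): Middle of the blade's tip edge, 120 mm from the origin along x.
- tray: Black tool tray fixed to the bench, 300 mm (x) x 200 mm (y), floor 4 mm thick, rim 16 mm high, 4 mm thick. Origin under its centre.
- spanner: Loose spanner, 190 mm long, lying in the tray beside the pry blade. Leave it.
- bowl: Small turned wooden bowl, 110 mm wide. Leave it.
- ring_blank: Pale wooden ring, 110 mm wide, 60 mm high. Leave it.
- oil: Amber oil bottle, 130 mm high. Leave it.
- faceplate: Dark steel lathe faceplate, 100 mm wide, 35 mm high. Leave it.
- wax: Brass wax tin, 70 mm wide, 50 mm high. Leave it.
- mallet: Wooden mallet, 260 mm long, lying down. Leave it.
Mind the look-alikes: they are no part of the job. There is more than one size of the blade; the one meant has the size given above.

How it is judged (in metres and radians):
On the way, in this order (a step that is already met when the one before it is completed fails the run):
1. the cover is levered up by the pry blade (blade bearing on it, cover at least 0.07 rad open) (value of joint cover above 0.07 rad and contact force between blade and trap above 0.5 N), for 0.1 s.
2. the cover stands fully open against its stops (over 1.03 rad) (value of joint cover above 1.03 rad), for 0.2 s.
3. with the cover still open, the screen's hole has dropped over the pin and it lies flat (value of joint cover above 0.6 rad and horizontal distance between screen_hole and trap_pin below 0.0045 m and z of screen_hole in the frame of trap below 0.0975 m and angle between screen's own z axis and vertical below 0.03 rad), for 0.2 s.
4. the cover is shut (value of joint cover below 0.03 rad), for 0.2 s.
At the end, for the whole second after the job is handed in: Cover shut (under 0.03 rad); screen flat (within 0.03 rad) on its rails with its hole over the pin (centres within 4.5 mm, no more than 2.5 mm high); pry blade lying flat inside the tray, at rest (value of joint cover below 0.03 rad and horizontal distance between screen_hole and trap_pin below 0.0045 m and z of screen_hole in the frame of trap below 0.0975 m and angle between screen's own z axis and vertical below 0.03 rad and x of blade in the frame of tray between -0.145 and 0.145 m and y of blade in the frame of tray between -0.095 and 0.095 m and x of blade_tip in the frame of tray between -0.15 and 0.15 m and y of blade_tip in the frame of tray between -0.1 and 0.1 m and z of blade in the frame of tray below 0.022 m and angle between blade's own z axis and vertical below 0.12 rad and linear speed of each of blade, screen below 0.02 m/s); the robot touches nothing.
It fails at once if another thing on the bench is pushed more than 30 mm from its place (distance of any of spanner, bowl, ring_blank, oil, faceplate, wax, mallet from where it was at the start of the episode above 0.03 m).
It also fails if it takes over 72 s, if anything falls off the work surface, if the arm or the gripper's body presses on something with over 40 N, if the wrist force passes 120 N, or if a joint passes its speed limit or range.

## Robot

A 6-joint arm with a two-finger parallel gripper is mounted at the origin on the work surface. World frame = base frame: x ahead of the robot, y to its left, z up, the work surface at z = 0. Lengths are in m, angles in degrees, forces in N, time in s.
With the tool pointing down it reaches from about 0.3 to 0.75 m from the base axis. Payload 8.5 kg.
Tool frame: the origin (TCP) lies between the finger pads; the fingertips stand env.finger_overhang ahead of it and the grasp point (between the pads) lies 2 mm behind it (env.finger_overhang is the distance from the TCP to the fingertips, in m); z points along the fingers, y is the line along which they close (so a half turn about z gives the same grasp; the last joint's range is limited). The gripper opens to 85 mm and grips with 20 to 120 N. Pads are 22 mm wide; open, the fingers measure 114 mm over their backs; the gripper's body (76 mm by 85 mm) begins 54 mm behind the grasp point. The pads swing forward as they close: fully open they stand 13 mm farther back than shut.
Start: joints at [54.414, 21.807, 74.336, -0, 83.858, -12.336], TCP at [0.217, 0.505, 0.248] pointing down, gripper open.
Joint ranges: [-178.18, 178.18], [-50.72, 133.34], [12.68, 142.11], [-81.47, 261.47], [9.98, 163.14], [-165.26, 165.26]. Speed limits (degrees/s): [136.94, 136.94, 180, 180, 180, 180].

## Interface

Orientations are given as a 3x3 rotation matrix whose columns are the frame's x, y, z axes.
In Python, from rig import env gives the robot as it stands. The module is installed in compiled form; this text tells all that it offers.
- The arm moves only by the tool jog_arm, never from a script. Its arguments are lists of equal length, an entry for each row: "hand": the finger opening in m, from 0 to 0.0854; "travel": the shift along the world's x, y, z in m, a list of three; "yaw": the turn about the world's z in rad. A call has exactly 5 rows; each row shifts and turns the commanded pose from where the row before left it; what a row does not reach is not made up. A row lasts 1/8 s, in which the tool goes at most 62.5 mm and 10.7 degrees, less where a joint would pass 70% of its speed; a pose out of reach is approached as far as the arm can. A call is refused whole if a number of a shift passes 0.0625 or a number of a turn 0.188, either way. A call with a gripper value outside its range is refused whole. The fingers move at their own pace and stop on an object; "grip_force" is the grip in N (left out, the last holds). Time passes only in rows, so rows that do not move let the fingers close, or fill a call up. It gives the time, the measured TCP pose, the force, the opening and the grip force at its end, in the units of the state.
- env.observe(): the state, without advancing time (a new reading comes with each control period).
- env.get_image(name): name is "side" or "top" or "wrist"; returns the picture (384x512x3 uint8, red, green, blue); there is no depth.
- env.calibration(name): a dict with "fx", "fy", "cx", "cy" (pixels), "position" and "rotation" of the camera in the world; the wrist camera has in their place "hand_eye" (4x4, takes a point from camera to tool coordinates, whose origin is the TCP and whose axes are the flange's). Camera axes: x right, y down, z forward; pixel columns grow to the right and rows downward; lengths in m; the calibration is good to about 2 mm. A picture is of the moment at which its call begins: read the wrist's pose just before it. calibration takes no time and is no camera call.
- env.close_job(): hands the job in; it is judged then, once.
The state is a dict: "time_s": time; "q": joint angles; "qvel": joint speeds; "joint_efforts": joint torques, N m; "position": TCP position; "tool_rot": TCP orientation; "ft_force": force on the tool from outside, world axes, zero at the start; "wrist_torque": the same for the moment, N m; "grip_width": finger opening in m; "gripper_force": force on a finger pad.
Only numpy, scipy, OpenCV 4.12 (cv2) and the standard library are available. Lean on these libraries where they do the work, as an engineer would, in place of code of your own. Each camera call takes 0.05 s, during which the arm holds its last target. There are 200 camera calls.

## Working session

There is one attempt and no reset: what is moved stays moved. The work goes in short steps, Python scripts to look and compute and a tool call to move; the robot and the scene stay as the last step left them, time stands still between calls to the robot, and variables do not carry over. Pictures are saved under pics/ and viewed, at most 10 in all, crops included, and the job is handed in when it is done.

Besides the shell and the picture viewer there is one more tool, called after "Call:" by a JSON object that holds its "fn" and its "kwargs", one argument or row to a line. jog_arm: Moves the arm, as the interface text tells. Its arguments: {"type":"object","properties":{"hand":{"type":"array"},"travel":{"type":"array"},"yaw":{"type":"array"},"grip_force":{"type":"number"}},"required":["hand","travel","yaw"]}

```bash
mkdir -p pics
cat > h.py <<'E'
import numpy as np, cv2
from rig import env
def snap(n,f):
    im=env.get_image(n); cv2.imwrite('pics/'+f+'.png',im[:,:,::-1]); return im
def P(n,s=None):
    c=env.calibration(n); K=np.array([[c['fx'],0,c['cx']],[0,c['fy'],c['cy']],[0,0,1]])
    if n=='wrist':
        s=s or env.observe(); T=np.eye(4);T[:3,:3]=s['tool_rot'];T[:3,3]=s['position'];T=T@np.array(c['hand_eye']);R,p=T[:3,:3],T[:3,3]
    else: R,p=np.array(c['rotation']),np.array(c['position'])
    return K,R,p
def ray(cam,uv):
    K,R,p=cam; d=R@np.linalg.solve(K,[*uv,1.]); return p,d/np.linalg.norm(d)
def onz(cam,uv,z):
    p,d=ray(cam,uv); return p+d*(z-p[2])/d[2]
def tri(*obs):
    A=0;b=0
    for cam,uv in obs:
        p,d=ray(cam,uv);M=np.eye(3)-np.outer(d,d);A=A+M;b=b+M@p
    x=np.linalg.solve(A,b); return x,[np.linalg.norm(np.cross(x-ray(*o)[0],ray(*o)[1])) for o in obs]
def proj(cam,X):
    K,R,p=cam; v=K@(R.T@(np.array(X)-p)); return v[:2]/v[2]
E
python3 - <<'E'
from h import *
a=snap('top','top0');b=snap('side','side0')
cv2.imwrite('pics/both.png',np.vstack([cv2.resize(a,(400,300)),cv2.resize(b,(400,300))])[:,:,::-1])
for n in('top','side'):print(env.calibration(n))
print(env.calibration('wrist'),env.finger_overhang,env.observe())
E
```

```text
{'fx': 486.3967798125581, 'fy': 486.3967798125581, 'cx': 264.73356876695306, 'cy': 194.45276839607112, 'position': array([ 0.26778203, -0.00273284,  1.60745041]), 'rotation': array([[-0.0387839 , -0.97906285,  0.19982931],
       [-0.99922398,  0.03937529, -0.00101548],
       [-0.00687412, -0.19971362, -0.9798302 ]])}
{'fx': 435.8682894992339, 'fy': 435.8682894992339, 'cx': 259.429543757368, 'cy': 190.5911711041159, 'position': array([0.44011568, 0.82963761, 1.15310041]), 'rotation': array([[-0.98995627, -0.11116487,  0.08734395],
       [-0.141336  ,  0.76389727, -0.62967063],
       [ 0.00327545, -0.63569123, -0.77193648]])}
{'fx': 285.4481974707515, 'fy': 285.4481974707515, 'cx': 258.0494083834106, 'cy': 192.31866357330964, 'hand_eye': array([[-2.61511114e-04, -9.60455620e-01, -2.78432998e-01,
         7.00068131e-02],
       [ 9.99999910e-01, -3.43833633e-04,  2.46830851e-04,
        -7.72363633e-04],
       [-3.32804707e-04, -2.78432908e-01,  9.60455624e-01,
        -1.26198213e-01],
       [ 0.00000000e+00,  0.00000000e+00,  0.00000000e+00,
         1.00000000e+00]])} 0.017 {'time_s': 0.1, 'q': array([ 5.44120356e+01,  2.18380832e+01,  7.43756236e+01, -9.50384595e-04,
        8.38592889e+01, -1.23366151e+01]), 'qvel': array([-0.00501254, -0.03891459, -0.15105205,  0.00188581, -0.01481031,
        0.02204792]), 'joint_efforts': array([ 3.45046326e-03, -4.49218726e+01, -2.31657797e+01, -1.49793600e-04,
        3.67549947e-03,  2.32748715e-05]), 'position': array([0.21700284, 0.50514073, 0.24779276]), 'tool_rot': array([[-9.18782525e-01,  3.94763399e-01, -7.28003629e-04],
       [ 3.94763988e-01,  9.18781966e-01, -1.04565551e-03],
       [ 2.56090082e-04, -1.24811962e-03, -9.99999188e-01]]), 'ft_force': array([-0.26630067, -0.21031786,  0.16094594]), 'wrist_torque': array([-0.00904353,  0.02039442,  0.00868055]), 'gripper_force': 0.0, 'grip_width': 0.08532772810809004}
```

View pics/top0.png

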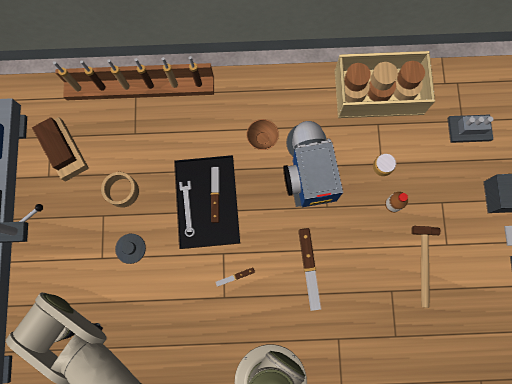

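View pics/side0.png

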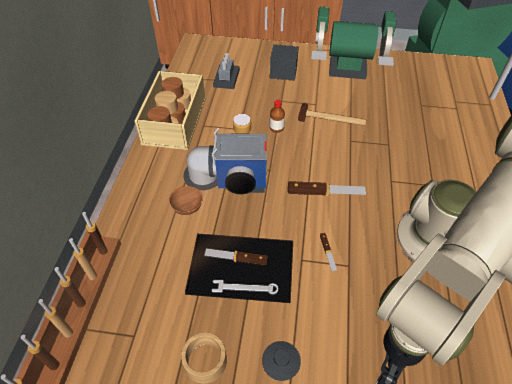

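Run:
```python
from h import *
t,s=P('top'),P('side')
for n,uv,z in [('tip',(215,168),.015),('root',(214.5,193),.015),('hend',(214,221),.015),('trayTL',(175,161),.016),('trayBR',(240,243),.016),('lidFL',(300,205),.146),('lidFR',(341,199),.146),('lidBR',(331,142),.146)]: print(n,onz(t,uv,z).round(3))
for n,uv,z in [('tip',(205,253),.015),('root',(236,258),.015),('hend',(267,261),.015),('lidFR',(267,136),.146),('lidFL',(265,157),.146),('lidBL',(215,158),.146)]: print('side',n,onz(s,uv,z).round(3))
T=cv2.imread('pics/top0.png')[130:260,160:360];S=cv2.imread('pics/side0.png')[120:310,170:310]
A=cv2.resize(T,None,fx=4,fy=4,interpolation=cv2.INTER_CUBIC);cv2.imwrite('pics/topc.png',A)
cv2.imwrite('pics/sidec.png',cv2.resize(S[:, :],None,fx=3.1,fy=3.1,interpolation=cv2.INTER_CUBIC))
```

```text
tip [0.691 0.16  0.015]
root [0.604 0.163 0.015]
hend [0.51  0.167 0.015]
trayTL [0.72  0.295 0.016]
trayBR [0.434 0.083 0.016]
lidFL [ 0.529 -0.111  0.146]
lidFR [ 0.542 -0.237  0.146]
lidBR [ 0.725 -0.218  0.146]
side tip [0.697 0.167 0.015]
side root [0.601 0.171 0.015]
side hend [0.508 0.168 0.015]
side lidFR [ 0.562 -0.229  0.146]
side lidFL [ 0.556 -0.132  0.146]
side lidBL [ 0.713 -0.105  0.146]
```

View pics/topc.png

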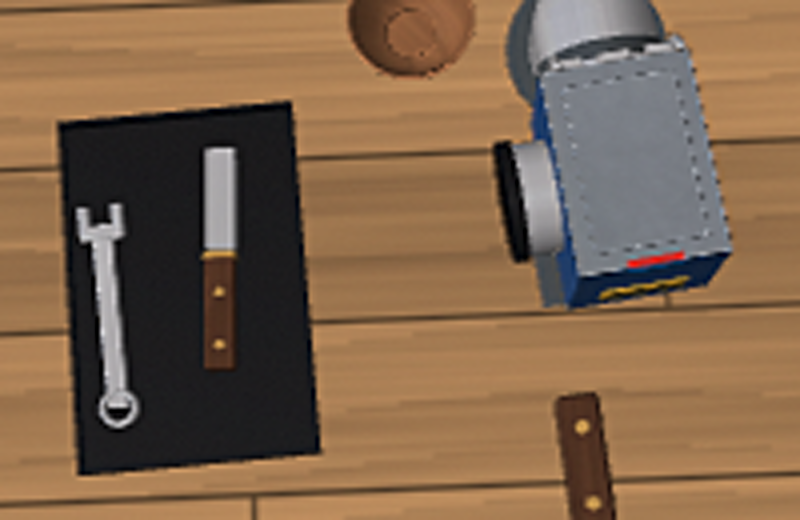

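View pics/sidec.png

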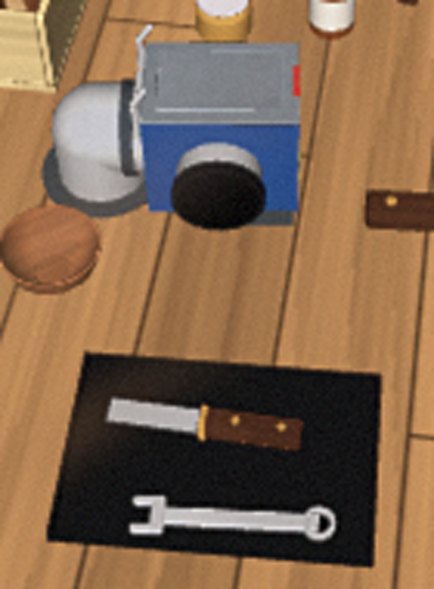

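Run:
```python
from h import *
t,s=P('top'),P('side')
p={}
for n,a,b in [('FL',(305.5,199.75),(266.5,158.7)),('FR',(342.75,192.5),(266.5,134.2)),('BR',(330.75,139.5),(217.4,135.2)),('BL',(295.25,148),(215.8,159.4)),('tip',(215,167),(205.2,252.6)),('root',(214.75,193),(235.2,255.8)),('hend',(215,222),(267.1,260)) ]:
    x,e=tri((t,a),(s,b)); p[n]=x; print(n,x.round(4),np.round(e,4))
for a,b in [('FL','FR'),('BL','BR'),('FL','BL'),('FR','BR'),('hend','tip')]: d=p[b]-p[a];print(a,b,np.linalg.norm(d).round(3),np.degrees(np.arctan2(d[1],d[0])).round(1))
```

```text
FL [ 0.548  -0.1289  0.1415] [0.0028 0.0028]
FR [ 0.5649 -0.2448  0.1389] [0.0012 0.0012]
BR [ 0.7326 -0.2189  0.1375] [0.0032 0.0032]
BL [ 0.7118 -0.1058  0.1388] [0.0004 0.0004]
tip [0.6976 0.1609 0.0065] [0.0012 0.0012]
root [0.605  0.1627 0.0133] [0.0004 0.0004]
hend [0.5074 0.1635 0.0136] [0.0009 0.0009]
FL FR 0.117 -81.7
BL BR 0.115 -79.6
FL BL 0.165 8.0
FR BR 0.17 8.8
hend tip 0.19 -0.8
```

Call:
{"fn": "jog_arm", "kwargs": {
  "hand": [0.085, 0.085, 0.085, 0.085, 0.085],
  "travel": [
    [0.036, -0.034, 0],
    [0.036, -0.034, 0],
    [0.036, -0.034, 0],
    [0.036, -0.034, 0],
    [0.036, -0.034, 0]
  ],
  "yaw": [0.04, 0.04, 0.04, 0.04, 0.04]
}}

```text
time_s: 0.72
position: [0.398, 0.334, 0.2481]
tool_rot: [[-0.979, 0.203, -0.001], [0.203, 0.979, -0.0], [0.0, -0.0, -1.0]]
ft_force: [0.3, 0.6, -0.9]
grip_width: 0.0849
gripper_force: 0.0
```

Call:
{"fn": "jog_arm", "kwargs": {
  "hand": [0.085, 0.085, 0.085, 0.085, 0.085],
  "travel": [
    [0.036, -0.034, -0.01],
    [0.036, -0.034, -0.01],
    [0.036, -0.034, -0.01],
    [0.036, -0.034, -0.01],
    [0.033, -0.034, -0.01]
  ],
  "yaw": [0.04, 0.04, 0.04, 0.04, 0.03]
}}

```text
time_s: 1.35
position: [0.5751, 0.164, 0.1976]
tool_rot: [[-1.0, 0.015, -0.001], [0.015, 1.0, -0.0], [0.001, -0.0, -1.0]]
ft_force: [0.4, 0.5, 0.3]
grip_width: 0.0848
gripper_force: 0.0
```

Run:
```python
from h import *
s=env.observe();c=P('wrist',s);snap('wrist','w1');print(s['time_s'],s['position'],s['tool_rot'].round(3).tolist(),s['ft_force'])
print(proj(c,[.577,.162,.026]),proj(c,[.697,.161,.015]))
```

```text
1.35 [0.57507326 0.16398757 0.19758146] [[-1.0, 0.015, -0.001], [0.015, 1.0, -0.0], [0.001, -0.0, -1.0]] [0.44047545 0.4952     0.31091107]
[257.08068274 179.84427517] [257.8686976  272.91258284]
```

View pics/w1.png

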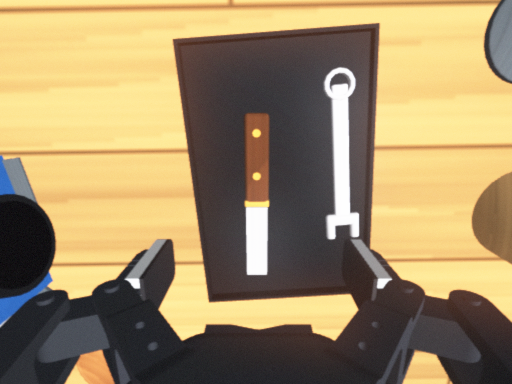

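Call:
{"fn": "jog_arm", "kwargs": {
  "hand": [0.085, 0.085, 0.085, 0.085, 0.085],
  "travel": [
    [0.001, -0.001, -0.05],
    [0, 0, -0.05],
    [0, 0, -0.04],
    [0, 0, -0.025],
    [0, 0, -0.01]
  ],
  "yaw": [0, 0, 0, 0, 0]
}}

```text
time_s: 2.02
position: [0.5743, 0.1644, 0.0218]
tool_rot: [[-1.0, 0.016, -0.003], [0.016, 1.0, -0.0], [0.003, -0.0, -1.0]]
ft_force: [-0.4, -0.3, -0.2]
grip_width: 0.0851
gripper_force: 0.0
```

Call:
{"fn": "jog_arm", "kwargs": {
  "hand": [0.06, 0.04, 0.02, 0.015, 0.015],
  "travel": [
    [0, 0, 0],
    [0, 0, 0],
    [0, 0, 0],
    [0, 0, 0],
    [0, 0, 0]
  ],
  "yaw": [0, 0, 0, 0, 0],
  "grip_force": 60
}}

```text
time_s: 2.65
position: [0.5757, 0.1644, 0.0245]
tool_rot: [[-1.0, 0.016, 0.002], [0.016, 1.0, 0.0], [-0.002, 0.0, -1.0]]
ft_force: [-0.5, -0.6, 6.9]
grip_width: 0.0245
gripper_force: 60.6
```

Call:
{"fn": "jog_arm", "kwargs": {
  "hand": [0.015, 0.015, 0.015, 0.015, 0.015],
  "travel": [
    [0, 0, 0],
    [0, 0, 0],
    [0, 0, 0],
    [0, 0, 0],
    [0, 0, 0]
  ],
  "yaw": [0, 0, 0, 0, 0]
}}

```text
time_s: 3.28
position: [0.5756, 0.1644, 0.0245]
tool_rot: [[-1.0, 0.016, 0.002], [0.016, 1.0, 0.0], [-0.002, 0.0, -1.0]]
ft_force: [-1.7, -0.4, 6.2]
grip_width: 0.0246
gripper_force: 60.6
```

Call:
{"fn": "jog_arm", "kwargs": {
  "hand": [0.015, 0.015, 0.015, 0.015, 0.015],
  "travel": [
    [0, 0, 0.025],
    [-0.037, -0.01, 0.025],
    [-0.037, -0.01, 0.025],
    [-0.037, -0.015, 0.025],
    [-0.037, -0.015, 0.025]
  ],
  "yaw": [0, 0, 0, 0, 0],
  "grip_force": 60
}}

```text
time_s: 3.9
position: [0.4257, 0.114, 0.1491]
tool_rot: [[-1.0, 0.016, 0.0], [0.016, 1.0, -0.0], [-0.0, -0.0, -1.0]]
ft_force: [0.5, -0.7, -0.7]
grip_width: 0.0246
gripper_force: 59.4
```

Call:
{"fn": "jog_arm", "kwargs": {
  "hand": [0.015, 0.015, 0.015, 0.015, 0.015],
  "travel": [
    [-0.004, -0.06, 0],
    [-0.004, -0.06, 0],
    [-0.004, -0.06, 0],
    [-0.004, -0.06, 0],
    [-0.004, -0.06, 0]
  ],
  "yaw": [0.033, 0.033, 0.033, 0.033, 0.033]
}}

```text
time_s: 4.53
position: [0.4065, -0.1876, 0.1486]
tool_rot: [[-0.989, -0.149, 0.0], [-0.149, 0.989, -0.0], [-0.0, -0.0, -1.0]]
ft_force: [1.0, 0.4, -2.3]
grip_width: 0.0247
gripper_force: 59.5
```

Call:
{"fn": "jog_arm", "kwargs": {
  "hand": [0.015, 0.015, 0.015, 0.015, 0.015],
  "travel": [
    [0, -0.012, 0],
    [0, -0.012, 0],
    [0, 0, 0],
    [0, 0, 0],
    [0, 0, 0]
  ],
  "yaw": [0, 0, 0, 0, 0]
}}

```text
time_s: 5.15
position: [0.4072, -0.2088, 0.1484]
tool_rot: [[-0.989, -0.15, -0.0], [-0.15, 0.989, 0.0], [0.0, 0.0, -1.0]]
ft_force: [-0.3, -0.4, -1.6]
grip_width: 0.0247
gripper_force: 59.6
```

Run:
```python
from h import *
s=env.observe();c=P('wrist',s);w=snap('wrist','w2');t=snap('top','t2');d=snap('side','s2')
print(s['time_s'],s['position'],s['tool_rot'].round(3).tolist(),s['ft_force'],s['grip_width'])
A=cv2.resize(d[125:225,170:310],None,fx=4,fy=4,interpolation=cv2.INTER_CUBIC)
B=cv2.resize(t[160:250,285:375],(400,400),interpolation=cv2.INTER_CUBIC)
C=np.zeros((400,800,3),np.uint8);C[:,:400]=B;C[:,400:]=cv2.resize(w,(400,300))[:300].repeat(1,0)[:300].__class__ and np.vstack([cv2.resize(w,(400,300)),np.zeros((100,400,3),np.uint8)])
cv2.imwrite('pics/c2.png',cv2.cvtColor(np.vstack([cv2.resize(C,(560,280)),np.hstack([cv2.resize(A,(448,320)),np.zeros((320,112,3),np.uint8)])]),cv2.COLOR_RGB2BGR))
```

```text
5.15 [ 0.407212   -0.20881679  0.1483824 ] [[-0.989, -0.15, -0.0], [-0.15, 0.989, 0.0], [0.0, 0.0, -1.0]] [-0.32879279 -0.3931715  -1.62612085] 0.024666026954585158
```

View pics/c2.png

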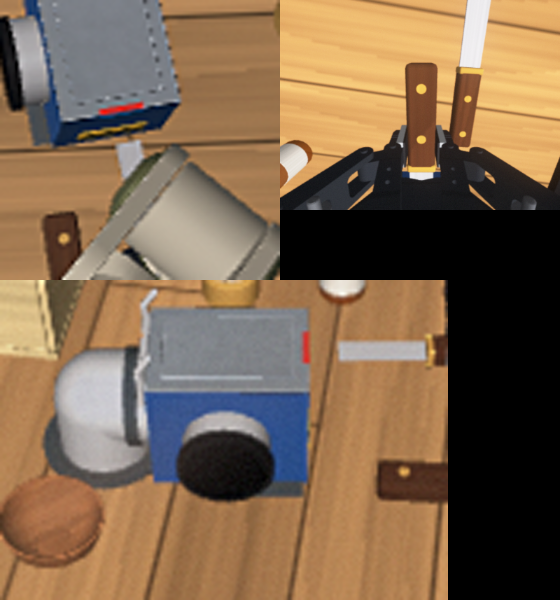

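Run:
```python
from h import *
t,s=P('top'),P('side')
x,e=tri((t,(326.5,205.3)),(s,(275.6,147.2)));print('tip',x,e)
m,e=tri((t,(323.9,195.0)),(s,(265.6,145.9)));print('mark',m,e)
o=env.observe();R=o['tool_rot'];ex=-R[:,0];ey=R[:,1]
print('tip rel tcp',(x-o['position'])@ex,(x-o['position'])@ey,x[2]-o['position'][2])
d=m-x;print('mark rel tip in tool',d@ex,d@ey,d[2])
```

```text
tip [ 0.5277755  -0.19288434  0.1337645 ] [np.float64(0.0010888114486361303), np.float64(0.0010888114486360522)]
mark [ 0.55956163 -0.18602915  0.14160686] [np.float64(0.0018227641566310956), np.float64(0.00182276415663134)]
tip rel tcp 0.12169253609765115 -0.0018128215987580265 -0.01460996222895422
mark rel tip in tool 0.03245350280637954 0.0020313507938495463 0.007842357083973406
```

Call:
{"fn": "jog_arm", "kwargs": {
  "hand": [0.015, 0.015, 0.015, 0.015, 0.015],
  "travel": [
    [0, 0.002, -0.003],
    [0.01, 0.0015, 0],
    [0.01, 0.0015, 0],
    [0.01, 0.0015, 0],
    [0.01, 0.0015, 0]
  ],
  "yaw": [0, 0, 0, 0, 0]
}}

```text
time_s: 5.92
position: [0.448, -0.2015, 0.1453]
tool_rot: [[-0.989, -0.149, 0.0], [-0.149, 0.989, -0.0], [-0.0, -0.0, -1.0]]
ft_force: [-1.0, -0.5, -1.8]
grip_width: 0.0249
gripper_force: 59.6
```

Call:
{"fn": "jog_arm", "kwargs": {
  "hand": [0.015, 0.015, 0.015, 0.015, 0.015],
  "travel": [
    [0.008, 0.0012, 0],
    [0.008, 0.0012, 0],
    [0.008, 0.0012, 0],
    [0.008, 0.0012, 0],
    [0, 0, 0]
  ],
  "yaw": [0, 0, 0, 0, 0]
}}

```text
time_s: 6.55
position: [0.4795, -0.1968, 0.1453]
tool_rot: [[-0.989, -0.149, 0.0], [-0.149, 0.989, -0.0], [-0.0, -0.0, -1.0]]
ft_force: [-0.8, -0.1, -0.3]
grip_width: 0.0248
gripper_force: 59.6
```

Call:
{"fn": "jog_arm", "kwargs": {
  "hand": [0.015, 0.015, 0.015, 0.015, 0.015],
  "travel": [
    [0, 0, 0],
    [0, 0, -0.003],
    [0.0005, 0, -0.006],
    [0.001, 0, -0.006],
    [0.001, 0, -0.006]
  ],
  "yaw": [0, 0, 0, 0, 0],
  "grip_force": 25
}}

```text
time_s: 7.18
position: [0.4811, -0.1971, 0.1245]
tool_rot: [[-0.989, -0.149, -0.001], [-0.149, 0.989, -0.001], [0.001, -0.001, -1.0]]
ft_force: [-7.2, 0.0, 7.4]
grip_width: 0.0249
gripper_force: 61.7
```

Call:
{"fn": "jog_arm", "kwargs": {
  "hand": [0.015, 0.015, 0.015, 0.015, 0.015],
  "travel": [
    [0.002, 0.0003, -0.006],
    [0.002, 0.0003, -0.006],
    [0.003, 0.0005, -0.006],
    [0, 0, 0],
    [0, 0, 0]
  ],
  "yaw": [0, 0, 0, 0, 0]
}}

```text
time_s: 7.8
position: [0.4872, -0.1959, 0.1058]
tool_rot: [[-0.989, -0.148, -0.003], [-0.148, 0.989, 0.0], [0.003, 0.001, -1.0]]
ft_force: [-8.0, -2.5, 2.3]
grip_width: 0.0249
gripper_force: 63.9
```

Run:
```python
from h import *
d=snap('side','s3');t=snap('top','t3')
A=cv2.resize(d[110:210,190:310],(480,400),interpolation=cv2.INTER_CUBIC)
B=cv2.resize(t[125:225,285:365],(320,400),interpolation=cv2.INTER_CUBIC)
cv2.imwrite('pics/c3.png',np.hstack([A,B])[:,:,::-1])
```

```text
(no output)
```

View pics/c3.png

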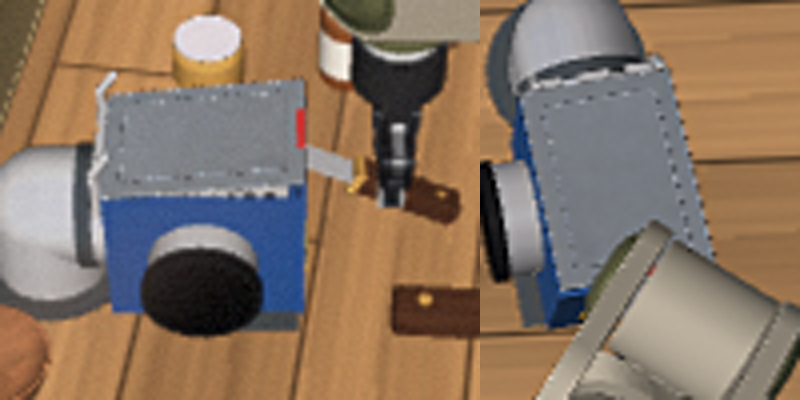

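```bash
cat >> h.py <<'E'
O=np.array([.5565,-.187,0]);Y=np.radians(8.6)
def TW(x,y,z): return O+np.array([np.cos(Y)*x-np.sin(Y)*y,np.sin(Y)*x+np.cos(Y)*y,z])
def lip(th,y=0,r=.165,h=0.004): return TW(.165-r*np.cos(th)+h*np.sin(th),y,.14+r*np.sin(th)+h*np.cos(th))
E
python3 - <<'E'
from h import *
s=P('side')
print('BL',proj(s,lip(0,.06,0)))
for a in(0,.05,.1,.13,.2):print(a,proj(s,lip(a,.06)),proj(s,lip(a,-.06)))
o=env.observe();print(o['ft_force'],o['position'],o['wrist_torque'])
E
```

```text
BL [215.73465202 158.90402247]
0 [267.47056529 158.71026517] [266.75721608 132.85289987]
0.05 [267.388197   156.91522598] [266.67604032 131.03892694]
0.1 [267.1748374 155.1108459] [266.47076227 129.21630059]
0.13 [266.9834056  154.02561014] [266.28755517 128.12047034]
0.2 [266.35042032 151.49229562] [265.68381626 125.56353398]
[-7.63852916 -1.5711021   2.34556207] [ 0.48713455 -0.19588993  0.10583207] [-0.2503389   0.94045799 -0.0652528 ]
```

Call:
{"fn": "jog_arm", "kwargs": {
  "hand": [0.015, 0.015, 0.015, 0.015, 0.015],
  "travel": [
    [0.002, 0.0003, -0.006],
    [0.003, 0.0005, -0.006],
    [0.003, 0.0005, -0.005],
    [0, 0, 0],
    [0, 0, 0]
  ],
  "yaw": [0, 0, 0, 0, 0]
}}

```text
time_s: 8.52
position: [0.4953, -0.1946, 0.0888]
tool_rot: [[-0.989, -0.148, -0.003], [-0.148, 0.989, 0.0], [0.003, 0.001, -1.0]]
ft_force: [-7.3, -2.5, 1.4]
grip_width: 0.0242
gripper_force: 67.7
```

Run:
```python
from h import *
d=snap('side','s4')
cv2.imwrite('pics/c4.png',cv2.resize(d[110:210,190:310],(480,400),interpolation=cv2.INTER_CUBIC)[:,:,::-1])
# lip colour edge: track patch of lid left front corner between s3 and s4
a=cv2.imread('pics/s3.png');b=cv2.imread('pics/s4.png');z=cv2.imread('pics/side0.png')
for nm,im in(('0',z),('3',a),('4',b)):
    for c in (258,262): print(nm,c,[int(v) for v in im[148:166,c,0].astype(int)-im[148:166,c,2]])
```

```text
0 258 [6, 9, 5, 8, 5, 4, 7, 9, 8, 7, 3, 8, 47, 87, 85, 86, 86, 90]
0 262 [8, 5, 10, 11, 7, 5, 7, 7, 7, 5, 7, 9, 45, 90, 94, 90, 89, 87]
3 258 [7, 9, 9, 8, 16, 6, 5, 4, 0, -9, -8, 53, 89, 89, 88, 83, 86, 90]
3 262 [7, 5, 7, 7, 8, 6, 4, 15, 40, 55, 55, 82, 91, 91, 94, 90, 90, 92]
4 258 [6, 7, 13, 7, 6, 10, 15, -48, -49, -12, -8, 50, 88, 90, 87, 85, 88, 90]
4 262 [6, 6, 9, 7, 7, 9, 35, 55, 54, 53, 55, 84, 93, 92, 92, 90, 90, 89]
```

Call:
{"fn": "jog_arm", "kwargs": {
  "hand": [0.01, 0.01, 0.01, 0.01, 0.01],
  "travel": [
    [0, 0, 0],
    [0.0025, 0.0004, 0.011],
    [0.0025, 0.0004, 0.011],
    [0.005, 0.0007, 0.012],
    [0.005, 0.0007, 0.012]
  ],
  "yaw": [0, 0, 0, 0, 0],
  "grip_force": 120
}}

```text
time_s: 9.2
position: [0.5121, -0.1922, 0.1362]
tool_rot: [[-0.989, -0.149, 0.001], [-0.149, 0.989, -0.0], [-0.0, -0.0, -1.0]]
ft_force: [-0.2, -0.6, -4.8]
grip_width: 0.024
gripper_force: 118.0
```

Run:
```python
from h import *
d=snap('side','s5');t=snap('top','t5')
A=cv2.resize(d[90:210,190:310],(400,400),interpolation=cv2.INTER_CUBIC)
B=cv2.resize(t[125:225,285:365],(320,400),interpolation=cv2.INTER_CUBIC)
cv2.imwrite('pics/c5.png',np.hstack([A,B])[:,:,::-1])
s=P('side')
for a in(.16,.3,.4,.5,.6):print(a,(proj(s,lip(a,.06))-[190,90])*400/120,(proj(s,lip(a,-.06))-[190,90])*400/120)
```

```text
0.16 [255.81379725 209.79879603] [253.53028572 123.41394249]
0.3 [249.97123308 192.97467057] [247.97178585 106.44246325]
0.4 [243.65936164 181.16932863] [241.98267991  94.54591555]
0.5 [235.58846136 169.69503873] [234.33589322  82.99250602]
0.6 [225.80522949 158.69126996] [225.07764422  71.92153879]
```

View pics/c5.png

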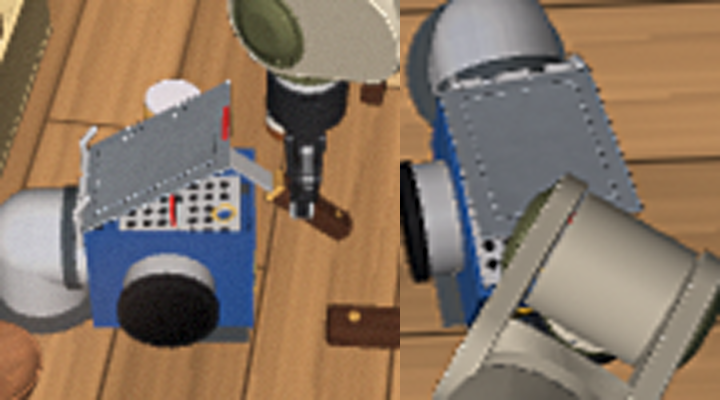

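Call:
{"fn": "jog_arm", "kwargs": {
  "hand": [0.01, 0.01, 0.01, 0.01, 0.01],
  "travel": [
    [0.0075, 0.0011, 0.011],
    [0.0075, 0.0011, 0.011],
    [0.0095, 0.0014, 0.009],
    [0.0095, 0.0014, 0.009],
    [0.008, 0.0012, 0.0055]
  ],
  "yaw": [0, 0, 0, 0, 0]
}}

```text
time_s: 9.93
position: [0.5544, -0.186, 0.1814]
tool_rot: [[-0.989, -0.149, 0.0], [-0.149, 0.989, -0.0], [-0.0, -0.0, -1.0]]
ft_force: [-1.3, -0.4, -3.8]
grip_width: 0.0236
gripper_force: 118.4
```

Call:
{"fn": "jog_arm", "kwargs": {
  "hand": [0.01, 0.01, 0.01, 0.01, 0.01],
  "travel": [
    [0.008, 0.0012, 0.0055],
    [0.005, 0.0007, 0.0025],
    [0.005, 0.0007, 0.0025],
    [0.0025, 0.0004, 0.001],
    [0.0025, 0.0004, 0.001]
  ],
  "yaw": [0, 0, 0, 0, 0]
}}

```text
time_s: 10.55
position: [0.5692, -0.1826, 0.1881]
tool_rot: [[-0.989, -0.146, -0.024], [-0.147, 0.989, 0.005], [0.023, 0.008, -1.0]]
ft_force: [-38.7, -8.8, -23.1]
grip_width: 0.0236
gripper_force: 120.4
```

Run:
```python
from h import *
d=snap('side','s6')
s=P('side')
for a in(.9,1.0,1.05,1.13,1.2):print(a,proj(s,lip(a,.06)),proj(s,lip(a,-.06)))
hs=cv2.cvtColor(d,cv2.COLOR_RGB2HSV);m=((hs[...,0]<6)|(hs[...,0]>174))&(hs[...,1]>170)&(hs[...,2]>120)
n,l,st,c=cv2.connectedComponentsWithStats(m.astype(np.uint8));print([(st[i].tolist(),c[i].round(1).tolist()) for i in range(1,n) if st[i,4]>3])
print('mark at',[(a,proj(s,lip(a,0)).round(1)) for a in (.9,1.0,1.05,1.13)])
```

```text
0.9 [246.10991563 128.96677535] [246.53568149 102.8944961 ]
1.0 [241.41477263 126.63956714] [242.10594548 100.55861884]
1.05 [238.94070677 125.60003737] [239.77251029  99.5154573 ]
1.13 [234.82954648 124.12139524] [235.89590527  98.03178917]
1.2 [231.09973466 123.02377278] [232.37955402  96.93040287]
[([275, 104, 6, 4, 13], [277.2, 105.5]), ([241, 148, 1, 8, 8], [241.0, 151.5])]
mark at [(0.9, array([246.3, 115.6])), (1.0, array([241.8, 113.2])), (1.05, array([239.4, 112.2])), (1.13, array([235.4, 110.7]))]
```

Call:
{"fn": "jog_arm", "kwargs": {
  "hand": [0.01, 0.01, 0.01, 0.01, 0.01],
  "travel": [
    [-0.006, -0.001, 0],
    [-0.02, -0.003, -0.004],
    [-0.04, -0.006, 0],
    [-0.045, -0.006, 0],
    [-0.045, -0.006, 0]
  ],
  "yaw": [0, 0, 0, 0, 0]
}}

```text
time_s: 11.22
position: [0.4198, -0.2049, 0.1897]
tool_rot: [[-0.989, -0.149, 0.002], [-0.149, 0.989, -0.001], [-0.001, -0.001, -1.0]]
ft_force: [-0.5, -0.5, -0.9]
grip_width: 0.024
gripper_force: 121.5
```

Call:
{"fn": "jog_arm", "kwargs": {
  "hand": [0.01, 0.01, 0.01, 0.01, 0.01],
  "travel": [
    [0, 0.06, 0],
    [0, 0.06, 0],
    [0, 0.06, 0],
    [0, 0.06, 0],
    [0, 0.06, 0]
  ],
  "yaw": [-0.033, -0.033, -0.033, -0.033, -0.033]
}}

```text
time_s: 11.85
position: [0.421, 0.0973, 0.19]
tool_rot: [[-1.0, 0.017, 0.003], [0.017, 1.0, 0.0], [-0.003, 0.0, -1.0]]
ft_force: [0.9, -0.1, -2.0]
grip_width: 0.0235
gripper_force: 121.5
```

Call:
{"fn": "jog_arm", "kwargs": {
  "hand": [0.01, 0.01, 0.01, 0.01, 0.01],
  "travel": [
    [0.03, 0.014, -0.02],
    [0.03, 0.014, -0.02],
    [0.03, 0.014, -0.02],
    [0.03, 0.014, -0.02],
    [0.03, 0.014, -0.01]
  ],
  "yaw": [0, 0, 0, 0, 0]
}}

```text
time_s: 12.48
position: [0.5718, 0.1661, 0.0985]
tool_rot: [[-1.0, 0.016, -0.0], [0.016, 1.0, 0.0], [0.0, 0.0, -1.0]]
ft_force: [-0.1, -1.1, -1.3]
grip_width: 0.0236
gripper_force: 121.6
```

Run:
```python
from h import *
s=env.observe();c=P('wrist',s)
w=snap('wrist','w7');t=snap('top','t7');d=snap('side','s7')
print(s['position'],s['tool_rot'].round(3).tolist(),s['time_s'])
A=cv2.resize(d[90:210,190:290],(500,600),interpolation=cv2.INTER_CUBIC)
B=cv2.resize(t[130:220,285:360],(300,360),interpolation=cv2.INTER_CUBIC)
cv2.imwrite('pics/c7.png',np.hstack([A,np.vstack([B,cv2.resize(w,(300,240))])])[:,:,::-1])
```

```text
[0.5717589  0.1661034  0.09848082] [[-1.0, 0.016, -0.0], [0.016, 1.0, 0.0], [0.0, 0.0, -1.0]] 12.475
```

View pics/c7.png

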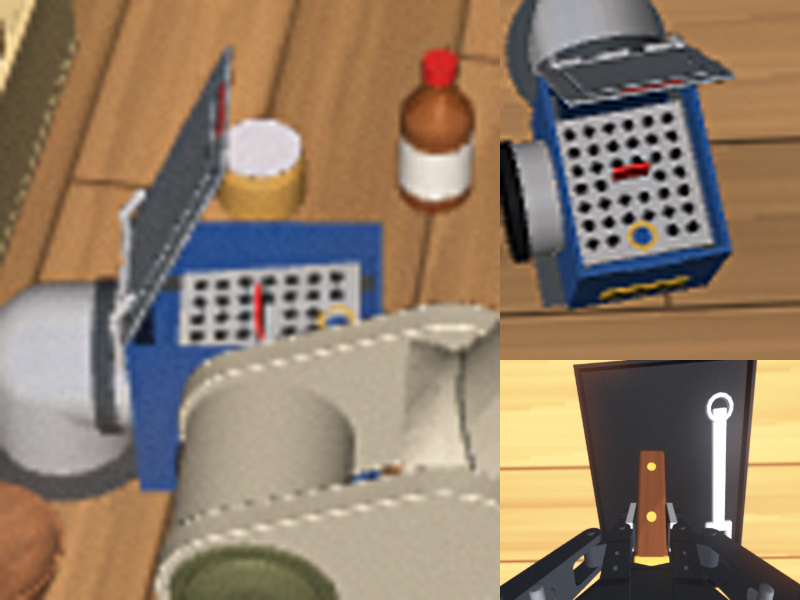

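Call:
{"fn": "jog_arm", "kwargs": {
  "hand": [0.02, 0.02, 0.02, 0.02, 0.02],
  "travel": [
    [0.004, -0.002, -0.02],
    [0, 0, -0.01],
    [0, 0, -0.008],
    [0, 0, -0.008],
    [0, 0, -0.008]
  ],
  "yaw": [0, 0, 0, 0, 0],
  "grip_force": 20
}}

```text
time_s: 13.25
position: [0.5835, 0.1632, 0.0531]
tool_rot: [[-1.0, 0.016, 0.027], [0.016, 1.0, 0.001], [-0.027, 0.002, -1.0]]
ft_force: [17.1, 1.7, 29.8]
grip_width: 0.0235
gripper_force: 125.6
```

Call:
{"fn": "jog_arm", "kwargs": {
  "hand": [0.02, 0.02, 0.02, 0.02, 0.02],
  "travel": [
    [0, 0, -0.007],
    [0, 0, -0.005],
    [0, 0, -0.003],
    [0, 0, -0.002],
    [0, 0, 0]
  ],
  "yaw": [0, 0, 0, 0, 0]
}}

```text
time_s: 13.88
position: [0.5771, 0.1633, 0.0314]
tool_rot: [[-1.0, 0.016, 0.008], [0.016, 1.0, 0.001], [-0.008, 0.001, -1.0]]
ft_force: [4.0, -1.7, 14.4]
grip_width: 0.0236
gripper_force: 126.5
```

Run:
```python
from h import *
t,s=P('top'),P('side')
a,e=tri((t,(317.75,172.75)),(s,(241.8,152.2)));print('tab',a,e)
h=onz(t,(320.25,189),.107);print('hole',h)
R=np.array([[np.cos(Y),np.sin(Y)],[-np.sin(Y),np.cos(Y)]])
for x in(a,h):print(R@(x-O)[:2])
o=env.observe();print(o['position'],o['ft_force'],o['wrist_torque'])
```

```text
tab [ 0.63780332 -0.17477113  0.11206726] [np.float64(0.0017140996746588932), np.float64(0.0017140996746589274)]
hole [ 0.58428672 -0.17987513  0.107     ]
[ 8.22178245e-02 -6.63458754e-05]
[0.02853972 0.00288967]
[0.57706976 0.16332288 0.03144037] [ 4.01574147 -1.6593242  14.39566885] [-0.04601878  0.23018292  0.01467421]
```

Call:
{"fn": "jog_arm", "kwargs": {
  "hand": [0.03, 0.035, 0.05, 0.085, 0.085],
  "travel": [
    [0, 0, 0],
    [0, 0, 0],
    [0, 0, 0],
    [0, 0, 0],
    [0, 0, 0]
  ],
  "yaw": [0, 0, 0, 0, 0]
}}

```text
time_s: 14.5
position: [0.5746, 0.1633, 0.0282]
tool_rot: [[-1.0, 0.016, -0.0], [0.016, 1.0, -0.0], [0.0, -0.0, -1.0]]
ft_force: [0.7, -0.7, -0.2]
grip_width: 0.0833
gripper_force: 0.0
```

Call:
{"fn": "jog_arm", "kwargs": {
  "hand": [0.085, 0.085, 0.085, 0.085, 0.085],
  "travel": [
    [0, 0, 0],
    [0, 0, 0.04],
    [0, 0, 0.05],
    [-0.01, 0, 0.06],
    [-0.03, 0, 0.06]
  ],
  "yaw": [0, 0, 0, 0, 0]
}}

```text
time_s: 15.12
position: [0.5366, 0.1631, 0.2361]
tool_rot: [[-1.0, 0.016, 0.001], [0.016, 1.0, 0.0], [-0.001, 0.0, -1.0]]
ft_force: [0.7, -0.0, 0.7]
grip_width: 0.0854
gripper_force: 0.0
```

Run:
```python
from h import *
o=env.observe();c=P('wrist',o);w=snap('wrist','w8');d=snap('side','s8');print(o['position'],o['tool_rot'].round(3).tolist(),o['q'].round(1))
def big(im,n):
    hs=cv2.cvtColor(im,cv2.COLOR_RGB2HSV);m=((hs[...,0]<14)&(hs[...,1]>120)&(hs[...,2]>40)&(hs[...,2]<150)).astype(np.uint8)
    n_,l,st,ce=cv2.connectedComponentsWithStats(m)
    for i in range(1,n_):
        if st[i,4]>60: print(n,st[i].tolist(),ce[i].round(1).tolist(),cv2.minAreaRect(np.argwhere(l==i)[:,::-1].astype(np.float32)))
big(w,'w');big(d[230:300,180:300],'s')
print(proj(c,[.559,.1635,.026]),proj(P('side'),[.559,.1635,.026])-[180,230])
```

```text
[0.536628   0.16313235 0.23606067] [[-1.0, 0.016, 0.001], [0.016, 1.0, 0.0], [-0.001, 0.0, -1.0]] [  4.8  23.4  73.9  -0.   82.7 -84.3]
w [143, 0, 21, 7, 73] [151.6, 2.1] ((153.15000915527344, 1.449998378753662), (5.375871658325195, 19.60611915588379), 71.56504821777344)
w [0, 23, 30, 99, 1585] [9.9, 87.0] ((14.5, 72.0), (98.0, 29.0), 90.0)
w [249, 149, 21, 74, 1101] [258.3, 178.5] ((258.9999694824219, 185.49996948242188), (72.99998474121094, 19.999996185302734), 90.0)
s [54, 22, 32, 13, 290] [69.7, 28.2] ((69.68341064453125, 28.124454498291016), (30.860225677490234, 9.978360176086426), 7.594643592834473)
[259.38543107 188.3896953 ] [70.29800171 25.78002899]
```

Call:
{"fn": "jog_arm", "kwargs": {
  "hand": [0.0854, 0.0854, 0.0854, 0.0854, 0.0854],
  "travel": [
    [0.004, -0.0435, 0],
    [0.004, -0.0435, 0],
    [0.004, -0.0435, 0],
    [0.004, -0.0435, 0],
    [0.004, -0.0435, 0]
  ],
  "yaw": [-0.1756, -0.1756, -0.1756, -0.1756, -0.1756]
}}

```text
time_s: 15.85
position: [0.5566, -0.0556, 0.2335]
tool_rot: [[-0.622, 0.783, -0.001], [0.783, 0.622, 0.0], [0.001, -0.0, -1.0]]
ft_force: [0.1, 0.5, 0.2]
grip_width: 0.0854
gripper_force: 0.0
```

Call:
{"fn": "jog_arm", "kwargs": {
  "hand": [0.0854, 0.0854, 0.0854, 0.0854, 0.0854],
  "travel": [
    [0.004, -0.0435, 0],
    [0.004, -0.0435, 0],
    [0.004, -0.0435, 0],
    [0, 0, 0],
    [0, 0, 0]
  ],
  "yaw": [-0.1756, -0.1756, -0.1756, 0, 0]
}}

```text
time_s: 16.48
position: [0.5685, -0.1841, 0.2336]
tool_rot: [[-0.151, 0.989, -0.001], [0.989, 0.151, 0.001], [0.001, -0.001, -1.0]]
ft_force: [-0.6, 0.0, 0.2]
grip_width: 0.0855
gripper_force: 0.0
```

```bash
cat >> h.py <<'E'
def tr(p): 
    d=np.array(p)-O; return np.array([np.cos(Y)*d[0]+np.sin(Y)*d[1],-np.sin(Y)*d[0]+np.cos(Y)*d[1],d[2]])
def red(im):
    hs=cv2.cvtColor(im,cv2.COLOR_RGB2HSV);m=((hs[...,0]<7)|(hs[...,0]>173))&(hs[...,1]>150)&(hs[...,2]>90)
    n,l,st,c=cv2.connectedComponentsWithStats(m.astype(np.uint8));return [(st[i].tolist(),c[i].round(1).tolist()) for i in range(1,n) if st[i,4]>5]
E
python3 - <<'E'
from h import *
o=env.observe();print(tr(o['position']),o['tool_rot'].round(3).tolist(),o['q'].round(1))
y=o['tool_rot'][:,1];print(np.degrees(np.arctan2(y[1],y[0])))
c=P('wrist',o);w=snap('wrist','w9');print(red(w));print(proj(c,TW(.08,.0,.124)),proj(c,TW(.005,-.055,.14)),proj(c,TW(.005,.055,.14)))
E
```

```text
[0.01230105 0.00103113 0.23362842] [[-0.151, 0.989, -0.001], [0.989, 0.151, 0.001], [0.001, -0.001, -1.0]] [-29.3  27.2  67.8   0.   85.  -38. ]
8.69125943465938
[([334, 175, 12, 39, 201], [341.0, 193.9])]
[336.4048336  195.23504885] [249.35969083 261.56828704] [248.32543327 131.41368356]
```

View pics/w9.png

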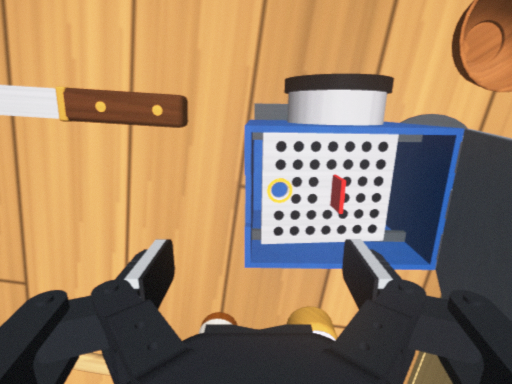

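Call:
{"fn": "jog_arm", "kwargs": {
  "hand": [0.0854, 0.0854, 0.0854, 0.0854, 0.0854],
  "travel": [
    [0, -0.001, -0.04],
    [0, 0, -0.04],
    [0, 0, -0.025],
    [0, 0, -0.012],
    [0, 0, -0.0045]
  ],
  "yaw": [0, 0, 0, 0, 0]
}}

```text
time_s: 17.15
position: [0.5689, -0.1851, 0.1128]
tool_rot: [[-0.151, 0.989, 0.0], [0.989, 0.151, -0.0], [-0.0, 0.0, -1.0]]
ft_force: [0.8, -0.8, 0.1]
grip_width: 0.0855
gripper_force: 0.0
```

Call:
{"fn": "jog_arm", "kwargs": {
  "hand": [0.0854, 0.0854, 0.0854, 0.0854, 0.0854],
  "travel": [
    [0.004, 0.0006, 0],
    [0.003, 0.0005, 0],
    [0.003, 0.0005, 0],
    [0.003, 0.0005, 0],
    [0, 0, 0]
  ],
  "yaw": [0, 0, 0, 0, 0]
}}

```text
time_s: 17.77
position: [0.5819, -0.1836, 0.1128]
tool_rot: [[-0.15, 0.989, 0.0], [0.989, 0.15, -0.0], [-0.0, 0.0, -1.0]]
ft_force: [0.9, 0.5, -0.1]
grip_width: 0.0854
gripper_force: 0.0
```

Call:
{"fn": "jog_arm", "kwargs": {
  "hand": [0.0854, 0.0854, 0.0854, 0.0854, 0.0854],
  "travel": [
    [0.002, 0.0003, 0],
    [0.002, 0.0003, 0],
    [0.002, 0.0003, 0],
    [0, 0, 0],
    [0, 0, 0]
  ],
  "yaw": [0, 0, 0, 0, 0]
}}

```text
time_s: 18.4
position: [0.5878, -0.1827, 0.1128]
tool_rot: [[-0.15, 0.989, 0.0], [0.989, 0.15, -0.0], [-0.0, 0.0, -1.0]]
ft_force: [-0.4, -0.0, 0.3]
grip_width: 0.0855
gripper_force: 0.0
```

Run:
```python
from h import *
o=env.observe();print(tr(o['position']),o['ft_force'])
print(red(snap('side','s10'))); print(red(snap('top','t10')))
```

```text
[ 0.0315505  -0.00039821  0.11279738] [-0.36079782 -0.01634583  0.34683422]
[([234, 108, 1, 6, 6], [234.0, 110.5]), ([239, 147, 1, 9, 9], [239.0, 151.0])]
[([398, 193, 10, 9, 64], [402.7, 196.7])]
```

Call:
{"fn": "jog_arm", "kwargs": {
  "hand": [0.0854, 0.0854, 0.0854, 0.0854, 0.0854],
  "travel": [
    [0.002, 0.0003, 0],
    [0.002, 0.0003, 0],
    [0.002, 0.0003, 0],
    [0, 0, 0],
    [0, 0, 0]
  ],
  "yaw": [0, 0, 0, 0, 0]
}}

```text
time_s: 19.12
position: [0.5938, -0.1818, 0.1128]
tool_rot: [[-0.15, 0.989, 0.0], [0.989, 0.15, -0.0], [-0.0, 0.0, -1.0]]
ft_force: [-0.1, 0.5, -0.6]
grip_width: 0.0854
gripper_force: 0.0
```

Call:
{"fn": "jog_arm", "kwargs": {
  "hand": [0.0854, 0.0854, 0.0854, 0.0854, 0.0854],
  "travel": [
    [0.001, 0.0002, 0],
    [0.001, 0.0001, 0],
    [0.001, 0.0002, 0],
    [0, 0, 0],
    [0, 0, 0]
  ],
  "yaw": [0, 0, 0, 0, 0]
}}

```text
time_s: 19.75
position: [0.5967, -0.1813, 0.1127]
tool_rot: [[-0.15, 0.989, 0.0], [0.989, 0.15, 0.0], [0.0, 0.0, -1.0]]
ft_force: [-1.4, -0.7, 0.0]
grip_width: 0.0854
gripper_force: 0.1
```

Run:
```python
from h import *
o=env.observe();print(tr(o['position']),o['ft_force'])
print(red(snap('side','s11')));s=P('side')
print([proj(s,TW(x,0,.123)).round(2).tolist() for x in(.079,.083,.098)])
c=P('wrist',o);w=snap('wrist','w11');hs=cv2.cvtColor(w,cv2.COLOR_RGB2HSV);m=(abs(hs[...,0].astype(int)-24)<6)&(hs[...,1]>150)&(hs[...,2]>120);q=np.argwhere(m);print('yellow',len(q))
n,l,st,ce=cv2.connectedComponentsWithStats(m.astype(np.uint8));print([(st[i].tolist(),ce[i].round(1).tolist()) for i in range(1,n) if st[i,4]>20]);print(proj(c,TW(.048,0,.099)),red(w),proj(c,TW(.098,0,.123)))
```

```text
[ 0.04060346 -0.0003346   0.11271256] [-1.44758746 -0.68065868  0.04129149]
[([236, 149, 2, 7, 12], [236.4, 151.6])]
[[243.17, 150.05], [241.96, 150.06], [237.44, 150.07]]
yellow 644
[([49, 100, 16, 16, 196], [56.3, 107.7]), ([253, 226, 42, 39, 412], [273.4, 244.1])]
[271.51815051 243.71562429] [([368, 220, 25, 44, 427], [383.2, 241.7])] [383.17873649 267.31403983]
```

Call:
{"fn": "jog_arm", "kwargs": {
  "hand": [0.0854, 0.0854, 0.0854, 0.0854, 0.0854],
  "travel": [
    [-0.008, -0.0012, 0],
    [-0.01, -0.0015, 0.01],
    [0, 0, 0.05],
    [0, 0, 0.03],
    [0, 0, 0]
  ],
  "yaw": [0, 0, 0, 0, 0]
}}

```text
time_s: 20.48
position: [0.5789, -0.1845, 0.206]
tool_rot: [[-0.149, 0.989, 0.005], [0.989, 0.149, -0.003], [-0.004, 0.005, -1.0]]
ft_force: [-0.5, -0.4, -0.7]
grip_width: 0.0855
gripper_force: 0.0
```

```bash
cat >> h.py <<'E'
def ring(im,ctr,cam):
    hs=cv2.cvtColor(im,cv2.COLOR_RGB2HSV);m=(abs(hs[...,0].astype(int)-24)<7)&(hs[...,1]>130)&(hs[...,2]>110)
    n,l,st,ce=cv2.connectedComponentsWithStats(m.astype(np.uint8))
    b=[(np.hypot(*(ce[i]-ctr)),i) for i in range(1,n) if st[i,4]>15]; i=min(b)[1]
    p=np.argwhere(l==i)[:,::-1].astype(np.float32); h=cv2.convexHull(p); return cv2.fitEllipse(h),st[i].tolist()
E
python3 - <<'E'
from h import *
o=env.observe();c=P('wrist',o);w=snap('wrist','w12');print(tr(o['position']))
g=proj(c,TW(.048,0,.099));e,st=ring(w,g,c);print(g,e,st)
t=snap('top','t12');ct=P('top');g=proj(ct,TW(.048,0,.099));e2,st=ring(t,g,ct);print(g,proj(ct,TW(.048,0,.107)),e2,st)
for z in(.099,.107):print(z,'hole wrist',tr(onz(c,e[0],z)))
print('red w',red(w),[proj(c,TW(x,0,z)).round(1).tolist() for x,z in((.098,.123),(.098,.127))]); print('side',red(snap('side','s12')))
x0,y0=int(e[0][0]),int(e[0][1]);print(w[y0,x0-14:x0+15:2].tolist())
E
```

```text
[ 0.02250355 -0.00084812  0.20597727]
[287.17290639 193.31110245] ((288.51788330078125, 194.05526733398438), (24.97115707397461, 26.152761459350586), 61.31687927246094) [276, 182, 26, 25, 183]
[319.5877175  183.48259508] [319.84997564 182.92123791] ((380.3060302734375, 167.03924560546875), (13.088221549987793, 18.016414642333984), 146.9559783935547) [373, 159, 15, 15, 62]
0.099 hole wrist [ 0.04916585 -0.00066384  0.099     ]
0.107 hole wrist [0.04823333 0.00173639 0.107     ]
red w [([348, 178, 13, 43, 227], [355.8, 199.0])] [[355.1, 202.0], [356.9, 203.7]]
side [([274, 101, 8, 7, 38], [277.3, 103.7]), ([234, 107, 1, 7, 7], [234.0, 110.0]), ([236, 148, 2, 8, 11], [236.4, 151.1])]
[[238, 233, 222], [251, 225, 78], [246, 225, 137], [155, 155, 159], [115, 112, 109], [216, 165, 88], [242, 201, 102], [243, 202, 102], [245, 206, 106], [244, 204, 100], [219, 174, 100], [121, 120, 122], [213, 201, 177], [251, 227, 81], [248, 230, 153]]
```

Run:
```python
from h import *
R=np.array([[-.15,.989,0],[.989,.15,0],[0,0,-1.]])
c1=P('wrist',dict(tool_rot=R,position=np.array([.5967,-.1813,.1127])))
R2=np.array([[-0.149,0.989,0.005],[0.989,0.149,-0.003],[-0.004,0.005,-1.0]])
c2=P('wrist',dict(tool_rot=R2,position=np.array([.5789,-.1845,.206])))
a=cv2.imread('pics/w11.png')[:,:,::-1].copy();b=cv2.imread('pics/w12.png')[:,:,::-1].copy()
e1,s1=ring(a,(272,244),c1);e2,s2=ring(b,(288,194),c2);print(e1,e2)
x,e=tri((c1,e1[0]),(c2,e2[0]));print(tr(x),e)
# size-based depth check: ring px diameters * depth
for c,e_ in((c1,e1),(c2,e2)):
    for z in(.099,.107):
        d=(c[1].T@(TW(.048,0,z)-c[2]))[2];print(z,np.mean(e_[1])*d/c[0][0,0])
```

```text
((273.55096435546875, 244.893310546875), (38.49552917480469, 42.34126663208008), 86.45997619628906) ((288.51788330078125, 194.05526733398438), (24.97115707397461, 26.152761459350586), 61.31687927246094)
[ 0.04913054 -0.00068779  0.09910964] [np.float64(3.72824313711485e-05), np.float64(3.7282431371056e-05)]
0.099 0.021756479791117906
0.107 0.020668346796325527
0.099 0.02176930985010732
0.107 0.021081936007050914
```

Call:
{"fn": "jog_arm", "kwargs": {
  "hand": [0.0, 0.0, 0.0, 0.0, 0.0],
  "travel": [
    [0, 0, 0.03],
    [0, 0, 0.03],
    [0, 0, 0.03],
    [0, 0, 0.03],
    [0, 0, 0.03]
  ],
  "yaw": [0, 0, 0, 0, 0],
  "grip_force": 20
}}

```text
time_s: 21.25
position: [0.5784, -0.184, 0.3524]
tool_rot: [[-0.15, 0.989, -0.002], [0.989, 0.15, 0.001], [0.002, -0.002, -1.0]]
ft_force: [-0.3, 0.1, 0.2]
grip_width: -0.0004
gripper_force: 0.0
```

Call:
{"fn": "jog_arm", "kwargs": {
  "hand": [0.0, 0.0, 0.0, 0.0, 0.0],
  "travel": [
    [0.0223, 0.0034, 0],
    [0.0223, 0.0034, 0],
    [0.0223, 0.0034, 0],
    [0.0223, 0.0034, 0],
    [0.0223, 0.0034, 0]
  ],
  "yaw": [0, 0, 0, 0, 0]
}}

```text
time_s: 21.88
position: [0.6908, -0.167, 0.3511]
tool_rot: [[-0.15, 0.989, -0.002], [0.989, 0.15, 0.001], [0.001, -0.002, -1.0]]
ft_force: [0.3, -0.6, -0.3]
grip_width: 0.0001
gripper_force: 0.0
```

Call:
{"fn": "jog_arm", "kwargs": {
  "hand": [0.0, 0.0, 0.0, 0.0, 0.0],
  "travel": [
    [0, 0, -0.015],
    [0, 0, -0.015],
    [0, 0, -0.015],
    [0, 0, -0.01],
    [0, 0, 0]
  ],
  "yaw": [0, 0, 0, 0, 0]
}}

```text
time_s: 22.5
position: [0.6899, -0.167, 0.2964]
tool_rot: [[-0.15, 0.989, -0.002], [0.989, 0.15, 0.001], [0.001, -0.002, -1.0]]
ft_force: [-0.0, 1.0, -0.3]
grip_width: -0.0002
gripper_force: 0.0
```

Run:
```python
from h import *
o=env.observe();print(tr(o['position'])*1000,o['ft_force'],o['grip_width'],o['q'].round(0))
p=tr(o['position'])*1000
for th in(1.13,1.0,.85,.7,.55,.4,.25,.12,.03,0):
    x=165-150*np.cos(th)+4*np.sin(th)+13;z=140+150*np.sin(th)+4*np.cos(th)+19
    d=np.array([x-p[0],z-p[2]]);p[0],p[2]=x,z;print(th,'trap',round(x),round(z),'step',(d[0]*np.cos(Y)/1000).round(4),(d[0]*np.sin(Y)/1000).round(4),(d[1]/1000).round(4))
```

```text
[ 1.34936787e+02 -1.92307506e-01  2.96422527e+02] [-0.01931666  1.01684832 -0.26519449] -0.00015102701809668613 [-23.  39.  37.  -0. 105. -32.]
1.13 trap 118 296 step -0.0171 -0.0026 -0.0001
1.0 trap 100 287 step -0.0171 -0.0026 -0.009
0.85 trap 82 274 step -0.0181 -0.0027 -0.013
0.7 trap 66 259 step -0.016 -0.0024 -0.0156
0.55 trap 52 241 step -0.0135 -0.002 -0.0179
0.4 trap 41 221 step -0.0107 -0.0016 -0.0197
0.25 trap 34 200 step -0.0077 -0.0012 -0.0211
0.12 trap 30 181 step -0.004 -0.0006 -0.0191
0.03 trap 28 167 step -0.0014 -0.0002 -0.0134
0 trap 28 163 step -0.0002 -0.0 -0.0045
```

Call:
{"fn": "jog_arm", "kwargs": {
  "hand": [0.0, 0.0, 0.0, 0.0, 0.0],
  "travel": [
    [-0.0085, -0.0013, 0],
    [-0.0085, -0.0013, 0],
    [-0.0085, -0.0013, -0.0045],
    [-0.0085, -0.0013, -0.0045],
    [-0.009, -0.0014, -0.0065]
  ],
  "yaw": [0, 0, 0, 0, 0]
}}

```text
time_s: 23.12
position: [0.6465, -0.1737, 0.2832]
tool_rot: [[-0.15, 0.989, 0.002], [0.989, 0.15, -0.001], [-0.001, 0.002, -1.0]]
ft_force: [0.2, -0.4, 0.9]
grip_width: 0.0001
gripper_force: 0.5
```

Call:
{"fn": "jog_arm", "kwargs": {
  "hand": [0.0, 0.0, 0.0, 0.0, 0.0],
  "travel": [
    [-0.009, -0.0014, -0.0065],
    [-0.008, -0.0012, -0.008],
    [-0.008, -0.0012, -0.008],
    [-0.007, -0.001, -0.009],
    [-0.007, -0.001, -0.009]
  ],
  "yaw": [0, 0, 0, 0, 0]
}}

```text
time_s: 23.75
position: [0.6075, -0.1795, 0.2424]
tool_rot: [[-0.149, 0.989, 0.001], [0.989, 0.149, -0.001], [-0.001, 0.001, -1.0]]
ft_force: [0.3, 0.3, 0.1]
grip_width: 0.0002
gripper_force: 0.4
```

Call:
{"fn": "jog_arm", "kwargs": {
  "hand": [0.0, 0.0, 0.0, 0.0, 0.0],
  "travel": [
    [-0.0055, -0.0008, -0.01],
    [-0.0055, -0.0008, -0.01],
    [-0.004, -0.0006, -0.0105],
    [-0.004, -0.0006, -0.0105],
    [0, 0, 0]
  ],
  "yaw": [0, 0, 0, 0, 0]
}}

```text
time_s: 24.38
position: [0.5887, -0.1821, 0.1997]
tool_rot: [[-0.149, 0.989, -0.002], [0.989, 0.149, 0.001], [0.001, -0.002, -1.0]]
ft_force: [-0.1, 0.0, 0.3]
grip_width: 0.0001
gripper_force: 0.0
```

Run:
```python
from h import *
o=env.observe();print(tr(o['position'])*1000,o['ft_force'])
print(red(snap('side','s13')));s=P('side');print([(a,proj(s,lip(a,0)).round(1).tolist()) for a in (0,.1,.2,.25,.3,.4)])
```

```text
[3.25754334e+01 3.05724988e-02 1.99703207e+02] [-0.06026123  0.02642854  0.34293832]
[([274, 102, 8, 6, 30], [277.3, 104.5]), ([263, 132, 2, 10, 19], [263.5, 136.3])]
[(0, [267.1, 145.4]), (0.1, [266.8, 141.8]), (0.2, [266.0, 138.2]), (0.25, [265.4, 136.4]), (0.3, [264.7, 134.6]), (0.4, [262.8, 131.0])]
```

Cover is following (≈0.25 rad). Press it home.

Call:
{"fn": "jog_arm", "kwargs": {
  "hand": [0.0, 0.0, 0.0, 0.0, 0.0],
  "travel": [
    [-0.002, -0.0003, -0.0095],
    [-0.002, -0.0003, -0.0095],
    [-0.001, -0.0002, -0.007],
    [0, 0, -0.006],
    [0, 0, -0.004]
  ],
  "yaw": [0, 0, 0, 0, 0]
}}

```text
time_s: 25.05
position: [0.5841, -0.183, 0.1643]
tool_rot: [[-0.15, 0.989, -0.0], [0.989, 0.15, 0.0], [0.0, -0.0, -1.0]]
ft_force: [-0.5, -0.5, 0.4]
grip_width: -0.0
gripper_force: 0.2
```

Call:
{"fn": "jog_arm", "kwargs": {
  "hand": [0.0, 0.0, 0.0, 0.0, 0.0],
  "travel": [
    [0, 0, -0.001],
    [0, 0, -0.001],
    [0, 0, 0],
    [0, 0, 0],
    [0, 0, 0]
  ],
  "yaw": [0, 0, 0, 0, 0]
}}

```text
time_s: 25.68
position: [0.5842, -0.183, 0.1628]
tool_rot: [[-0.15, 0.989, 0.0], [0.989, 0.15, -0.0], [-0.0, 0.0, -1.0]]
ft_force: [0.1, -0.2, 0.2]
grip_width: -0.0
gripper_force: 0.0
```

Run:
```python
from h import *
o=env.observe();print(tr(o['position'])*1000,o['ft_force'])
print(red(snap('side','s14')),red(cv2.imread('pics/side0.png')[:,:,::-1].copy()))
```

```text
[ 27.96325615  -0.18375782 162.77766172] [ 0.0785395  -0.19159356  0.21687587]
[([265, 141, 2, 10, 19], [265.5, 145.3])] [([274, 100, 8, 8, 48], [277.6, 103.1]), ([265, 141, 2, 10, 20], [265.5, 145.5])]
```

Call:
{"fn": "jog_arm", "kwargs": {
  "hand": [0.0, 0.0, 0.0, 0.0, 0.0],
  "travel": [
    [0, 0, -0.001],
    [0, 0, -0.001],
    [0, 0, -0.001],
    [0, 0, 0],
    [0, 0, 0]
  ],
  "yaw": [0, 0, 0, 0, 0]
}}

```text
time_s: 26.35
position: [0.5842, -0.183, 0.161]
tool_rot: [[-0.15, 0.989, 0.001], [0.989, 0.15, -0.001], [-0.001, 0.001, -1.0]]
ft_force: [-2.4, 1.0, 9.0]
grip_width: 0.0001
gripper_force: 4.4
```

Call:
{"fn": "jog_arm", "kwargs": {
  "hand": [0.0, 0.0, 0.0, 0.0, 0.0],
  "travel": [
    [0, 0, -0.0005],
    [0, 0, 0],
    [0, 0, 0],
    [0, 0, 0.03],
    [0, 0, 0.05]
  ],
  "yaw": [0, 0, 0, 0, 0]
}}

```text
time_s: 26.98
position: [0.5836, -0.1827, 0.2387]
tool_rot: [[-0.15, 0.989, -0.003], [0.989, 0.15, 0.002], [0.002, -0.003, -1.0]]
ft_force: [0.6, -0.3, -0.1]
grip_width: 0.0002
gripper_force: 0.0
```

Call:
{"fn": "jog_arm", "kwargs": {
  "hand": [0.0, 0.0, 0.0, 0.0, 0.0],
  "travel": [
    [-0.04, 0, 0.03],
    [-0.05, 0, 0],
    [-0.05, 0, 0],
    [0, 0, 0],
    [0, 0, 0]
  ],
  "yaw": [0, 0, 0, 0, 0]
}}

```text
time_s: 27.6
position: [0.4446, -0.1832, 0.2695]
tool_rot: [[-0.149, 0.989, 0.001], [0.989, 0.149, -0.0], [-0.001, 0.001, -1.0]]
ft_force: [0.2, -0.4, 0.1]
grip_width: 0.0002
gripper_force: 0.0
```

Run:
```python
from h import *
d=snap('side','s15');z=cv2.imread('pics/side0.png')[:,:,::-1]
print(env.observe()['ft_force'],red(d));df=np.abs(d.astype(int)-z).sum(2)
for n,(r0,r1,c0,c1) in dict(trap=(128,200,190,272),tray=(232,300,185,295),spanner=(278,295,205,285),wax=(110,135,230,255),oil=(98,135,268,290)).items(): print(n,(df[r0:r1,c0:c1]>60).sum())
print([v for v in (d[150:166,262,2].astype(int)-d[150:166,262,0]).tolist()])
env.close_job()
```

```text
[ 0.17514046  0.09471077 -0.17249343] [([274, 100, 8, 8, 49], [277.6, 103.2]), ([265, 141, 2, 10, 20], [265.5, 145.5])]
trap 4
tray 209
spanner 0
wax 3
oil 58
[9, 10, 7, 8, 5, 9, 7, 6, 5, 8, 42, 95, 92, 90, 93, 92]
the job is handed in; nothing more can be done
```

I handed the job in at about 27.7 s of the 72 s allowed. The cover was levered up with the blade, opened to its stops and shut again; the screen was measured flat over its pin before shutting; the blade lies flat in its tray. The spanner, wax tin and oil bottle showed no real shift on camera; I did not check the bowl, ring, faceplate or mallet separately, and the hand-in gave no result.

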